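# Shut the test guard and drop its latch

## Task

Shut the door of the bench test guard over the board inside and latch it: take the latch bar by its knob, carry it up over the nose of the keeper as you ease the door in, and let it drop right down into the keeper's notch so that it holds the door shut by itself. Do it gently by feel: do not slam the door, do not ram or force the bar against the keeper (20 N between them is too much), and leave everything else on the bench where it is.

Things in the scene. Friction and masses are not known exactly. Their poses are not given: they have to be found in the camera images.
- guard: Bench test guard, fixed to the bench: aluminium-profile box with clear panels, 300 mm wide (its y) x 240 deep (x) x 240 high. Origin: centre of its underside; x to its back, y along its front to the latch side, z up. The door is on its front (-x) face, hinged at the -y end. Millimetre positions below are in this frame. Its keeper and door are described at their points and joints.
- hinge_axis (a point): Point on the door's upright hinge axis, x = -138, y = -152, z = 200 mm in the guard's frame. Axes as the guard's.
- keeper_post (a point): Where the keeper is fixed: outer (+y) side of the front post, x = -120, y = 150, z = 200 mm in the guard's frame. The keeper is an upright steel plate 7 mm thick (middle y = 153.5), clamped by screws through front-to-back slots. On each guard it is set differently: all of it may sit up to 8 mm nearer to front or back (x) than the figures given; this is not measured. Its y and z are exact.
- notch_mid (a point): Middle of the notch floor of a keeper set at mid slot (not the true keeper), x = -153, y = 153.5, z = 190 mm in the guard's frame. The keeper's top edge from front to back: nose 14 mm wide (x -172.5 to -158.5), flat top z = 204; open-topped notch 11 mm wide (to x -147.5), floor z = 190; shoulder as high as the nose, back to the post. All faces square. The 8 mm bar has 3 mm of play in the notch.
- door (a joint): Door angle about its hinge: 0 parallel to the guard's front (bar mid-notch if the keeper is set at mid slot); grows as the latch edge swings out to the guard's -x (turn about +z). Limits -0.04 and 1.2; 0.01 rad is 3 mm at the keeper. Stays where left (friction 0.25 N m). Starts at 0.3 to 0.6; latched it is between -0.032 and 0.032. Door 16 mm thick, top edge 235 mm high.
- latch (a joint): Angle of the latch bar about its pivot on the door: 0 level, grows as the knob end rises. Limits -0.06 (hanging on its stop, door open) and 0.40. Free-swinging, falls by its weight (about 2 to 3 N at the knob). On the notch floor it reads 0, on top of the nose or of the shoulder behind the notch about 0.10; above 0.15 it clears them.
- bar: Flat steel latch bar on the door's front, 8 mm thick (its x), 20 high (z), 172 long (y), running past the door's edge to the keeper, with a black knob standing out from its front. Origin: mid thickness on the pivot axis (at door angle 0: x = -153, y = 20, z = 200 mm in the guard's frame); x into the door, y along the bar to the keeper (-22 to 150 mm; keeper at 133 mm), z up when level.
- knob_grip (a point): Grip point on the axis of the bar's knob, at x = -31, y = 65, z = 0 mm in the bar's frame, axes as the bar's. The knob is a round rod 18 mm across and 34 mm long, axis normal to the door, from x = -14 to -48 mm in the bar's frame, ending in a 23 mm collar. Can be gripped from above, fingers closing along the bar (y).
- solder_spool: Bystander, loose on the bench, not to be moved: reel of solder wire, upright, 56 mm across, 49 mm high. Origin: centre of its underside.
- screwdriver: Bystander, loose on the bench, not to be moved: screwdriver lying down, 170 mm long. Origin: centre of its underside.
- cutters: Bystander, loose on the bench, not to be moved: small side cutters lying down, about 120 mm long. Origin: centre of its underside.
- multimeter: Bystander, loose on the bench, not to be moved: hand-held multimeter lying on its back, 150 x 74 x 34 mm. Origin: centre of its underside.
- parts_tray: Bystander, loose on the bench, not to be moved: open grey tray of six compartments, 120 x 170 x 35 mm. Origin: centre of its underside.
- board_case: Bystander, loose on the bench, not to be moved: white cased single-board computer, 95 x 66 x 26 mm. Origin: centre of its underside.
- flux_bottle: Bystander, loose on the bench, not to be moved: small white bottle, upright, 34 mm across, 85 mm high. Origin: centre of its underside.

How it is judged:
By the outcome, as a careful person would: the job done as asked, in the order asked, and still so for the second after the job is handed in, with the robot touching nothing.
It also fails if it takes over 58 s, if anything falls off the work surface, if the arm or the gripper's body presses on something with over 40 N, if the wrist force passes 120 N, or if a joint passes its speed limit or range.

## Robot

A 7-joint arm with a two-finger parallel gripper is mounted at the origin on the work surface. World frame = base frame: x ahead of the robot, y to its left, z up, the work surface at z = 0. Lengths are in mm, angles in rad, forces in N, time in s.
With the tool pointing down it reaches from about 400 to 850 mm from the base axis. Payload 6.9 kg.
Tool frame: the origin (TCP) lies between the finger pads; the fingertips stand tips_ahead ahead of it and the grasp point (between the pads) lies 8 mm behind it (tips_ahead is the distance from the TCP to the fingertips, in mm); z points along the fingers, y is the line along which they close (so a half turn about z gives the same grasp; the last joint's range is limited). The gripper opens to 85 mm and grips with 20 to 120 N. Pads are 22 mm wide; open, the fingers measure 114 mm over their backs; the gripper's body (76 mm by 85 mm) begins 54 mm behind the grasp point. The pads swing forward as they close: fully open they stand 13 mm farther back than shut.
Start: joints at [1.331, 0.507, -0.238, 1.5, 0.126, 1.149, -0.155], TCP at [211.226, -588.214, 242.275] pointing down, gripper open.
Joint ranges: [-3.08, 3.08], [-0.24, 2.05], [-1.43, 1.35], [0, 2.5], [-1.52, 4.66], [0.17, 1.96], [-2.89, 2.89]. Speed limits (rad/s): [2.39, 2.39, 3.14, 3.14, 3.14, 3.14, 3.14].

## Interface

Orientations are given as a 3x3 rotation matrix whose columns are the frame's x, y, z axes.
In Python, from station import * gives the robot as it stands. The module is installed in compiled form; this text tells all that it offers.
- The arm moves only by the tool drive_tool, never from a script. Its argument "targets" is a list of rows, each a list of 3 entries, a list of its own where there are three numbers: the closure, from -1 (fully open) to 1 (shut), so that 0 is half open, then the shift along the tool's x, y, z in mm, then the turn, a rotation vector about the tool's x, y, z in degrees. A call has 1 to 20 rows; each row is the pose to reach, as a shift and turn from the pose commanded when the call began, along the tool's axes at that moment; what a row does not reach only later rows make up. A row lasts 1/8 s, in which the tool goes at most 62.5 mm and 10.7 degrees, less where a joint would pass 70% of its speed; a pose out of reach is approached as far as the arm can. A call with a gripper value outside its range is refused whole. The fingers move at their own pace and stop on an object; "force" is the grip in N (left out, the last holds). Time passes only in rows, so rows that repeat a pose let the fingers close. It gives the time, the measured TCP pose, the force, the opening and the grip force at its end, in the units of the state.
- sense(): the state, without advancing time (a new reading comes with each control period).
- grab_frame(name): name is "scene" or "top"; returns the picture (480x640x3 uint8, blue, green, red); there is no depth.
- calibration(name): a dict with "fx", "fy", "cx", "cy" (pixels), "rvec" (rotation vector, rad) and "tvec" (3), from world to camera coordinates, as OpenCV has them. Camera axes: x right, y down, z forward; pixel columns grow to the right and rows downward; lengths in mm; the calibration is good to about 2 mm. A picture is of the moment at which its call begins. calibration takes no time and is no camera call.
- close_job(): hands the job in; it is judged then, once.
The state is a dict: "time": time; "joint_positions": joint angles; "qd": joint speeds; "joint_efforts": joint torques, N m; "eef_pos": TCP position; "tool_rot": TCP orientation; "force": force on the tool from outside, world axes, zero at the start; "wrist_torque": the same for the moment, N m; "finger_gap": finger opening in mm; "grip_force": force on a finger pad.
Only numpy, scipy, OpenCV 4.12 (cv2) and the standard library are available. Lean on these libraries where they do the work, as an engineer would, in place of code of your own. Each camera call takes 0.05 s, during which the arm holds its last target. There are 200 camera calls.

## Working session

There is one attempt and no reset: what is moved stays moved. The work goes in short steps, Python scripts to look and compute and a tool call to move; the robot and the scene stay as the last step left them, time stands still between calls to the robot, and variables do not carry over. Pictures are saved under pics/ and viewed, at most 10 in all, crops included, and the job is handed in when it is done.

Besides the shell and the picture viewer there is one more tool, called after "Request:" by a JSON object that holds its "name" and its "arguments", one argument or row to a line. drive_tool: Moves the arm, as the interface text tells. Its arguments: {"type":"object","properties":{"targets":{"type":"array","items":{"type":"array"}},"force":{"type":"number"}},"required":["targets"]}

```bash
mkdir -p pics
python3 - <<'E'
from station import *
import cv2
for n in("scene","top"):
    cv2.imwrite(f"pics/{n}0.png",grab_frame(n)); print(n,calibration(n))
s=sense(); print(s)
E
```

```text
scene {'fx': 606.1677282989599, 'fy': 606.1677282989599, 'cx': 316.14061907918125, 'cy': 226.89685866550695, 'rvec': array([ 1.96576849,  1.09674048, -0.56737522]), 'tvec': array([-355.44418146, -156.04983008, 2134.68964031])}
top {'fx': 535.9740964650786, 'fy': 535.9740964650786, 'cx': 319.5746712801685, 'cy': 237.60934604363402, 'rvec': array([ 2.15773802, -2.21006367,  0.09445956]), 'tvec': array([  57.90637124,  570.55607523, 1441.92588841])}
{'time': 0.1, 'joint_positions': array([ 1.33148164,  0.50826543, -0.23752912,  1.50096933,  0.12570783,
        1.14887254, -0.15477703]), 'qd': array([ 5.59974034e-04, -1.65180512e-03, -1.18727002e-04, -1.40329151e-03,
        1.04437268e-03,  6.00759031e-04, -8.56903744e-05]), 'joint_efforts': array([-4.07096159e-03, -6.21832752e+01, -2.19416097e+00, -2.50202286e+01,
        1.25650779e-02,  7.86294811e-03,  4.23858069e-06]), 'eef_pos': array([ 211.06172918, -587.86856299,  241.5311708 ]), 'tool_rot': array([[ 9.41128449e-01,  3.38048742e-01, -5.39772717e-04],
       [ 3.38049171e-01, -9.41127366e-01,  1.42777294e-03],
       [-2.53380300e-05, -1.52618745e-03, -9.99998835e-01]]), 'force': array([-0.48448596,  0.81740532,  0.20716011]), 'wrist_torque': array([0.02075721, 0.01631207, 0.00547431]), 'grip_force': 0.0, 'finger_gap': 85.76117595052882}
```

View pics/scene0.png

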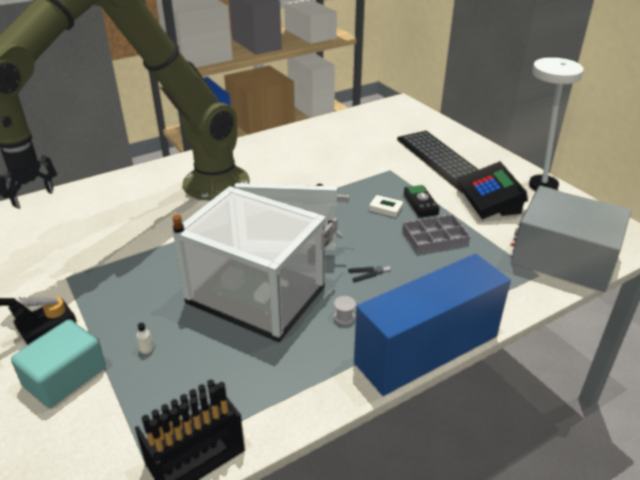

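View pics/top0.png

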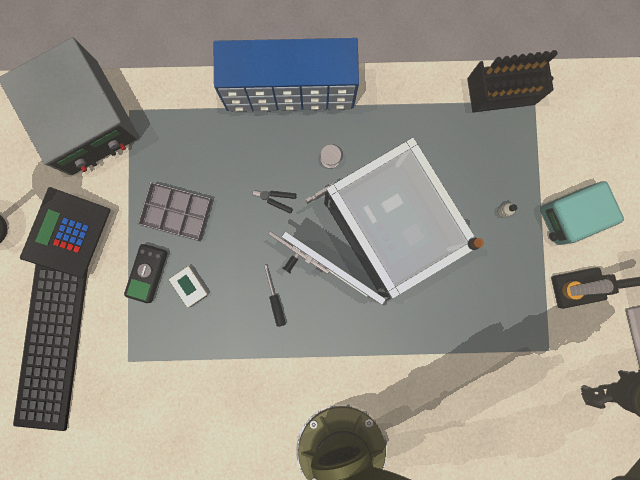

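The scene view shows the guard with its door ajar toward the robot. In the top view the guard's top corners are about (413,140), (472,243), (393,297) and (330,187). The door runs from (385,300) to (285,235), the knob is near (290,264) and the keeper near (317,195). I'll crop closer.

```bash
cat > h.py <<'E'
import numpy as np, cv2
from station import *
def cam(n):
    c=calibration(n);K=np.array([[c['fx'],0,c['cx']],[0,c['fy'],c['cy']],[0,0,1]]);R=cv2.Rodrigues(c['rvec'])[0];return K,R,np.array(c['tvec']).ravel()
def ray(n,p):
    K,R,t=cam(n);d=R.T@np.linalg.solve(K,[p[0],p[1],1]);return -R.T@t,d
def onz(n,p,z):
    o,d=ray(n,p);return o+d*(z-o[2])/d[2]
def proj(n,P):
    K,R,t=cam(n);q=(K@(R@np.atleast_2d(P).T+t[:,None])).T;return q[:,:2]/q[:,2:]
def tri(p,q):
    (a,u),(b,v)=ray("top",p),ray("scene",q);u=u/np.linalg.norm(u);v=v/np.linalg.norm(v)
    s=np.linalg.lstsq(np.c_[u,-v],b-a,rcond=None)[0];return (a+u*s[0]+b+v*s[1])/2,np.linalg.norm(a+u*s[0]-b-v*s[1])
E
python3 - <<'E'
import cv2
a=cv2.imread("pics/top0.png");cv2.imwrite("pics/t1.png",cv2.resize(a[130:310,250:490],None,fx=3.3,fy=3.3,interpolation=cv2.INTER_CUBIC))
b=cv2.imread("pics/scene0.png");cv2.imwrite("pics/s1.png",cv2.resize(b[175:335,165:365],None,fx=3.6,fy=3.6,interpolation=cv2.INTER_CUBIC))
E
```

```text
(no output)
```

View pics/t1.png

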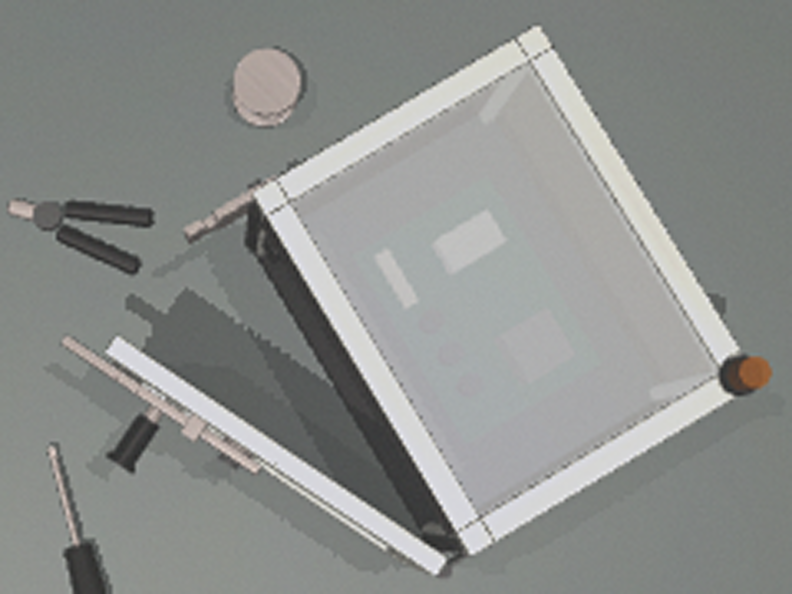

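View pics/s1.png

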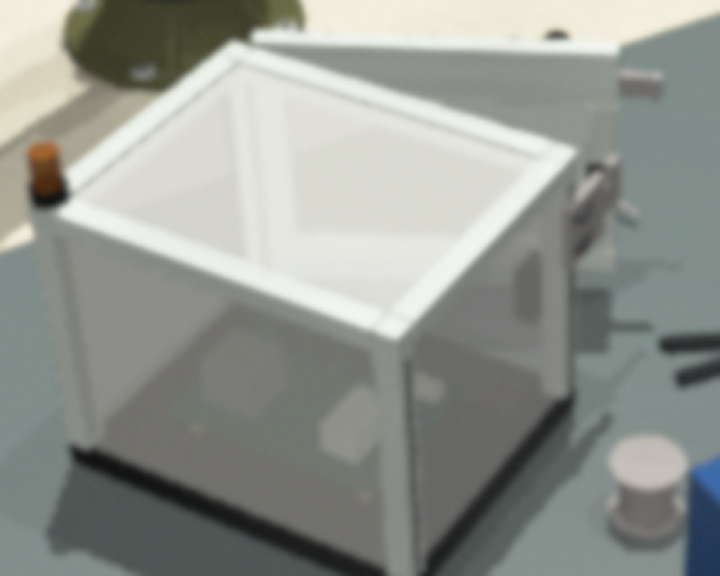

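The top crop gives clear corners: back/+y (538,27), front/+y (255,195), front/-y (472,555). The door's top edge runs from (114,342) to (445,568), the bar tip is at (66,341), the knob spans (155,410) to (120,460), and the keeper's front end is at (190,234). In the scene crop the matching corners are (392,335), (577,150) and (238,45), and the bar tip is at (660,84).

```bash
cat >> h.py <<'E'
T=lambda x,y:((x+.5)/3.3-.5+250,(y+.5)/3.3-.5+130)
S=lambda x,y:((x+.5)/3.6-.5+165,(y+.5)/3.6-.5+175)
E
python3 - <<'E'
from h import *
np.set_printoptions(precision=1,suppress=True)
BL,FL,FR=T(538,27),T(255,195),T(472,555)
for n,a,b in(("BL",BL,S(392,330)),("FL",FL,S(577,150)),("FR",FR,S(238,43))): print(n,onz("top",a,240),*tri(a,b))
P=[onz("top",p,240)[:2] for p in(BL,FL,FR)]
print("sides",np.linalg.norm(P[0]-P[1]),np.linalg.norm(P[1]-P[2]))
y=P[1]-P[2];y/=np.linalg.norm(y);x=P[0]-P[1];x/=np.linalg.norm(x);print("dot",x@y)
ex=np.array([y[1],-y[0]])+x;ex/=np.linalg.norm(ex);ey=np.array([-ex[1],ex[0]])
c=(P[0]+P[2])/2;yaw=np.arctan2(ex[1],ex[0]);print("centre",c,"yaw",yaw)
np.savez("g.npz",c=c,ex=ex,ey=ey)
g=lambda n,p,z:np.array([(onz(n,p,z)[:2]-c)@ex,(onz(n,p,z)[:2]-c)@ey])
d1,d2=g("top",T(114,341),235),g("top",T(443,566),235)
h=np.array([-138,-152]);print("door",d1,d2,"ang",np.arctan2(-(d1-d2)[0],(d1-d2)[1]))
b1,b2=g("top",T(68,343),210),g("top",T(255,468),210);print("bar ends",b1,b2,"ang",np.arctan2(-(b1-b2)[0],(b1-b2)[1]),np.linalg.norm(b1-b2))
print("keeper nose front corner (y157/150)",[g("top",T(*p),204) for p in((184,231),(191,241),(203,217),(212,225),(232,208))])
print("knob",[g("top",T(*p),209) for p in((150,412),(122,462))])
print("bar tip tri",*tri(T(66,341),S(660,84)))
E
```

```text
BL [ 785.7 -179.8  240. ] [ 785.1 -178.8  242.9] 0.847624096516866
FL [668.9  25.9 240. ] [670.7  28.3 237.8] 5.6554943793146295
FR [ 411.1 -119.3  240. ] [ 413.  -115.7  238.8] 8.444464425719447
sides 236.54680189709472 295.8149377436188
dot 0.0034172824820888374
centre [ 598.4 -149.5] yaw -1.0559411590551195
door [-256.9  110. ] [-139.5 -144.7] ang 0.43197291613107514
bar ends [-286.3  128.4] [-216.7  -18.1] ang 0.44314479927714695 162.16867699720046
keeper nose front corner (y157/150) [array([-172.3,  156.4]), array([-171.7,  147.5]), array([-155.2,  158.2]), array([-152.5,  149.8]), array([-133.6,  153. ])]
knob [array([-260.9,   55.3]), array([-296.5,   34.7])]
bar tip tri [573.3 167.5 192.6] 3.903238550305932
```

```bash
cat >> h.py <<'E'
np.set_printoptions(precision=2,suppress=True)
def gw(x,y):
    G=np.load("g.npz");return G['c']+x*G['ex']+y*G['ey']
def knob(th,la):  # world grip point and desired tool rotation
    y0=172+65*np.cos(la);rx,ry=-46,y0
    c,s=np.cos(th),np.sin(th)
    p=gw(-138+rx*c-ry*s,-152+rx*s+ry*c)
    G=np.load("g.npz");a=np.arctan2(G['ex'][1],G['ex'][0])+th
    R=np.array([[np.cos(a),np.sin(a),0],[np.sin(a),-np.cos(a),0],[0,0,-1]])
    return np.r_[p,200+65*np.sin(la)],R
def goto(th,la,dz=-8,s=None):
    s=s or sense();p,R=knob(th,la);p=p+[0,0,dz];R0=s['tool_rot']
    return R0.T@(p-s['eef_pos']),np.degrees(cv2.Rodrigues(R0.T@R)[0].ravel()),p
E
python3 -c "
from h import *
print(*goto(.435,-.06,130));print(*goto(.435,-.06))"
```

```text
[ 508.24 -564.59  -83.72] [-0.08  0.04 55.34] [498.57 115.17 326.1 ]
[ 508.25 -564.38   54.28] [-0.08  0.04 55.34] [498.57 115.17 188.1 ]
```

Request:
{"name": "drive_tool", "arguments": {
  "targets": [
    [-1,[0,0,-50],[0,0,0]],
    [-1,[0,0,-100],[0,0,0]],
    [-1,[36,-40,-100],[0,0,4]],
    [-1,[72,-80,-100],[0,0,8]],
    [-1,[108,-120,-100],[0,0,12]],
    [-1,[144,-160,-100],[0,0,16]],
    [-1,[180,-200,-100],[0,0,20]],
    [-1,[216,-240,-100],[0,0,24]],
    [-1,[252,-280,-100],[0,0,28]],
    [-1,[288,-320,-100],[0,0,32]],
    [-1,[324,-360,-100],[0,0,36]],
    [-1,[360,-400,-100],[0,0,40]],
    [-1,[396,-440,-95],[0,0,44]],
    [-1,[432,-480,-90],[0,0,48]],
    [-1,[468,-520,-87],[0,0,52]],
    [-1,[490,-545,-84],[0,0,54]],
    [-1,[500,-558,-70],[0,0,55]],
    [-1,[508,-565,-60],[0,0,55.4]],
    [-1,[508,-565,-55],[0,0,55.4]],
    [-1,[508,-565,-55],[0,0,55.4]]
  ]
}}

```text
time: 2.6
eef_pos: [498.2, 114.2, 297.0]
tool_rot: [[0.812, -0.584, -0.001], [-0.584, -0.812, -0.001], [-0.0, 0.001, -1.0]]
force: [-0.3, 0.2, -0.0]
finger_gap: 85.3
grip_force: 0.0
```

Run:
```python
from h import *
print(*goto(.435,-.06)); s=sense(); print(s['eef_pos'],s['force'],s['time'])
t=grab_frame("top");u=grab_frame("scene")
a=cv2.resize(t[220:310,250:370],None,fx=4.5,fy=4.5,interpolation=cv2.INTER_CUBIC)
b=cv2.resize(u[130:250,230:370],None,fx=3.85,fy=3.37,interpolation=cv2.INTER_CUBIC)[:405]
cv2.imwrite("pics/a1.png",np.vstack([cv2.resize(a,(400,300)),cv2.resize(b,(400,300))]))
```

```text
[ -0.23  -1.15 108.91] [ 0.06  0.02 -0.12] [498.57 115.17 188.1 ]
[498.18 114.18 297.01] [-0.27  0.22 -0.04] 2.6
```

View pics/a1.png

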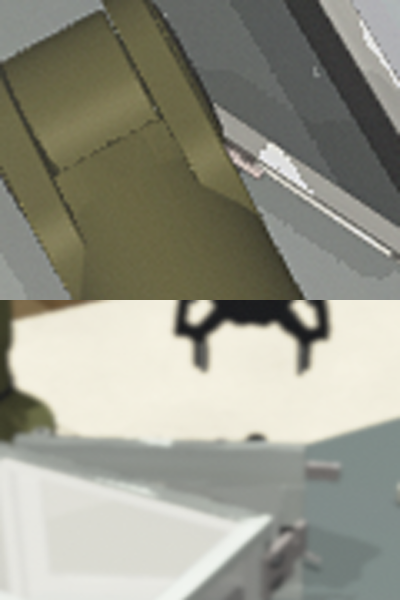

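The top view is now blocked by the arm. The scene view shows the fingers (columns 200 and 305 of the crop) straddling the knob at column 257. I'll descend in two stages.

Request:
{"name": "drive_tool", "arguments": {
  "targets": [
    [-1,[0,-1,25],[0,0,0]],
    [-1,[0,-1,50],[0,0,0]],
    [-1,[0,-1,75],[0,0,0]],
    [-1,[0,-1,90],[0,0,0]],
    [-1,[0,-1,102],[0,0,0]],
    [-1,[0,-1,108],[0,0,0]],
    [-1,[0,-1,108],[0,0,0]]
  ]
}}

```text
time: 3.58
eef_pos: [499.0, 116.1, 189.3]
tool_rot: [[0.813, -0.583, -0.0], [-0.583, -0.813, 0.0], [-0.0, 0.0, -1.0]]
force: [-0.3, 0.0, -0.2]
finger_gap: 85.4
grip_force: 0.0
```

Request:
{"name": "drive_tool", "arguments": {
  "force": 20,
  "targets": [
    [0.2,[0,0,0],[0,0,0]],
    [0.3,[0,0,0],[0,0,0]],
    [0.4,[0,0,0],[0,0,0]],
    [0.45,[0,0,0],[0,0,0]],
    [0.5,[0,0,0],[0,0,0]],
    [0.5,[0,0,0],[0,0,0]]
  ]
}}

```text
time: 4.32
eef_pos: [499.0, 116.0, 189.3]
tool_rot: [[0.813, -0.583, 0.0], [-0.583, -0.813, 0.0], [-0.0, -0.0, -1.0]]
force: [0.9, -0.4, -0.4]
finger_gap: 21.5
grip_force: 0.0
```

Run:
```python
from h import *
print(*goto(.435,-.06)); s=sense(); print(s['eef_pos'],s['force'],s['time'],s['finger_gap'])
u=grab_frame("scene")
cv2.imwrite("pics/a2.png",cv2.resize(u[150:240,240:360],(640,480),interpolation=cv2.INTER_CUBIC))
```

```text
[0.2  0.93 1.2 ] [-0.    0.   -0.07] [498.57 115.17 188.1 ]
[498.95 116.04 189.3 ] [ 0.94 -0.38 -0.42] 4.325 21.462310307922756
```

View pics/a2.png

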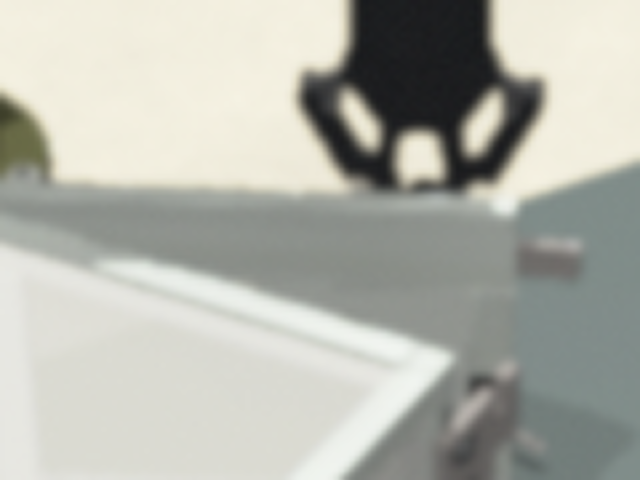

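The knob top, at column 425 of the crop, sits between the fingers. I'll close gently.

Request:
{"name": "drive_tool", "arguments": {
  "force": 20,
  "targets": [
    [0.55,[0,0,0],[0,0,0]],
    [0.6,[0,0,0],[0,0,0]],
    [0.65,[0,0,0],[0,0,0]],
    [0.7,[0,0,0],[0,0,0]],
    [0.8,[0,0,0],[0,0,0]]
  ]
}}

```text
time: 5.0
eef_pos: [499.7, 117.1, 189.6]
tool_rot: [[0.813, -0.582, 0.002], [-0.582, -0.813, 0.002], [0.0, -0.002, -1.0]]
force: [3.6, 4.3, -1.6]
finger_gap: 17.3
grip_force: 19.9
```

Request:
{"name": "drive_tool", "arguments": {
  "targets": [
    [0.8,[0,-1.5,0],[0,0,0]],
    [0.8,[0,-1.3,-4],[0,0,0]],
    [0.8,[0,-1.1,-8],[0,0,0]],
    [0.8,[0,-0.8,-12],[0,0,0]],
    [0.8,[0,-0.3,-17],[0,0,0]],
    [0.8,[0,-0.3,-17],[0,0,0]]
  ]
}}

```text
time: 5.75
eef_pos: [499.1, 116.5, 206.8]
tool_rot: [[0.813, -0.583, 0.0], [-0.583, -0.813, 0.0], [0.0, -0.0, -1.0]]
force: [2.2, 5.1, -2.3]
finger_gap: 17.3
grip_force: 19.8
```

Run:
```python
from h import *
s=sense();print(s['force'],s['tool_rot'].T@s['force'],s['grip_force'])
for th in(.435,.4,.3,.2,.1,.05,.03,0): print(th,*goto(th,.2))
```

```text
[ 2.22  5.14 -2.31] [-1.19 -5.47  2.31] 19.820205867290497
0.435 [0.3  2.56 1.84] [-0.03 -0.01 -0.07] [497.89 114.21 204.91]
0.4 [8.57 1.08 1.84] [-0.03 -0.01  1.94] [505.47 110.59 204.91]
0.3 [32.44 -1.53  1.85] [-0.03 -0.01  7.67] [526.38  98.8  204.91]
0.2 [56.44 -1.74  1.85] [-0.03 -0.01 13.4 ] [546.01  84.99 204.91]
0.1 [80.35  0.44  1.86] [-0.03 -0.01 19.13] [564.17  69.28 204.91]
0.05 [92.19  2.43  1.86] [-0.03 -0.01 21.99] [572.63  60.77 204.91]
0.03 [96.89  3.39  1.86] [-0.03 -0.01 23.14] [575.9   57.25 204.91]
0 [103.91   5.     1.86] [-0.03 -0.01 24.86] [580.66  51.84 204.91]
```

Request:
{"name": "drive_tool", "arguments": {
  "targets": [
    [0.8,[0.3,-1,0],[0,0,0]],
    [0.8,[4,-1.8,0],[0,0,1]],
    [0.8,[8.6,-2.4,0],[0,0,2]],
    [0.8,[14.5,-3.2,0],[0,0,3.4]],
    [0.8,[20.5,-3.9,0],[0,0,4.9]],
    [0.8,[26.5,-4.5,0],[0,0,6.3]],
    [0.8,[32.4,-5,0],[0,0,7.7]],
    [0.8,[38.4,-5.2,0],[0,0,9.1]],
    [0.8,[44.4,-5.3,0],[0,0,10.5]],
    [0.8,[50.4,-5.3,0],[0,0,12]],
    [0.8,[56.4,-5.2,0],[0,0,13.4]],
    [0.8,[56.4,-5.2,0],[0,0,13.4]]
  ]
}}

```text
time: 7.25
eef_pos: [548.6, 86.9, 206.3]
tool_rot: [[0.654, -0.756, 0.001], [-0.756, -0.654, -0.001], [0.001, 0.0, -1.0]]
force: [-0.4, -2.4, -2.7]
finger_gap: 17.2
grip_force: 19.8
```

```bash
cat > st.py <<'E'
from h import *
s=sense();print('t',s['time'],'Ftool',s['tool_rot'].T@s['force'],'Ttool',s['tool_rot'].T@s['wrist_torque'])
for th in(.2,.15,.1,.08,.06,.04,.02,0): print(th,*goto(th,.2,s=s))
E
python3 st.py
```

```text
t 7.25 Ftool [1.52 1.85 2.65] Ttool [-0.22  0.2   0.05]
0.2 [-0.24  3.19  1.35] [ 0.   -0.05 -0.09] [546.01  84.99 204.91]
0.15 [11.59  1.16  1.36] [-0.   -0.05  2.78] [555.29  77.36 204.91]
0.1 [23.51 -0.26  1.37] [-0.   -0.05  5.64] [564.17  69.28 204.91]
0.08 [28.3  -0.67  1.37] [-0.   -0.05  6.79] [567.61  65.93 204.91]
0.06 [33.09 -0.98  1.38] [-0.   -0.05  7.93] [570.98  62.51 204.91]
0.04 [37.89 -1.19  1.38] [-0.   -0.05  9.08] [574.28  59.02 204.91]
0.02 [42.69 -1.31  1.39] [-0.   -0.05 10.23] [577.51  55.46 204.91]
0 [47.49 -1.33  1.39] [-0.   -0.05 11.37] [580.66  51.84 204.91]
```

Request:
{"name": "drive_tool", "arguments": {
  "targets": [
    [0.8,[5,-0.4,-1],[0,0,1.3]],
    [0.8,[10,-1.3,-2],[0,0,2.5]],
    [0.8,[15,-2.1,-2],[0,0,3.7]],
    [0.8,[19.5,-2.7,-2],[0,0,4.8]],
    [0.8,[23.5,-3.1,-2],[0,0,5.7]],
    [0.8,[27,-3.5,-2],[0,0,6.5]],
    [0.8,[30,-3.7,-2],[0,0,7.2]],
    [0.8,[33,-3.9,-2],[0,0,8]],
    [0.8,[33,-3.9,-2],[0,0,8]]
  ]
}}

```text
time: 8.38
eef_pos: [572.9, 64.7, 208.3]
tool_rot: [[0.543, -0.84, 0.0], [-0.84, -0.543, -0.001], [0.001, -0.0, -1.0]]
force: [-0.7, -2.2, -4.3]
finger_gap: 17.0
grip_force: 19.7
```

```bash
python3 st.py
python3 - <<'E'
from h import *
t=grab_frame("top");u=grab_frame("scene")
a=cv2.resize(t[165:225,275:355],(480,360),interpolation=cv2.INTER_CUBIC)
b=cv2.resize(u[185:265,300:360],(270,360),interpolation=cv2.INTER_CUBIC)
cv2.imwrite("pics/a3.png",np.hstack([a,b]))
E
```

```text
t 8.375 Ftool [1.48 1.8  4.27] Ttool [-0.3   0.31 -0.02]
0.2 [-31.59  11.54   3.34] [ 0.   -0.04 -8.05] [546.01  84.99 204.91]
0.15 [-20.15   7.9    3.35] [ 0.   -0.04 -5.18] [555.29  77.36 204.91]
0.1 [-8.54  4.84  3.36] [-0.   -0.04 -2.32] [564.17  69.28 204.91]
0.08 [-3.85  3.77  3.36] [-0.   -0.04 -1.17] [567.61  65.93 204.91]
0.06 [0.85 2.8  3.37] [-0.   -0.04 -0.03] [570.98  62.51 204.91]
0.04 [5.57 1.93 3.37] [-0.   -0.04  1.12] [574.28  59.02 204.91]
0.02 [10.31  1.15  3.37] [-0.   -0.04  2.26] [577.51  55.46 204.91]
0 [15.07  0.46  3.38] [-0.   -0.04  3.41] [580.66  51.84 204.91]
```

View pics/a3.png

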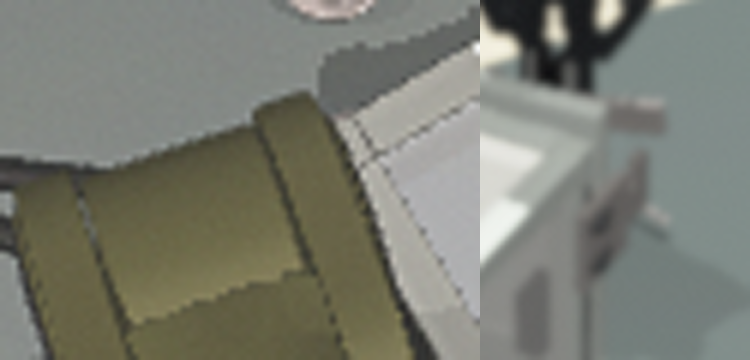

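The top view is blocked. The scene view shows the bar tip (crop 605–665,115) above the keeper (580–650,150–280), so the bar is over the nose region. I'll find the nose top by feel.

Request:
{"name": "drive_tool", "arguments": {
  "targets": [
    [0.8,[2,-0.2,0],[0,0,0.4]],
    [0.8,[4,-0.4,0],[0,0,0.8]],
    [0.8,[5.5,-0.6,0],[0,0,1.1]],
    [0.8,[5.5,-0.9,2],[0,0,1.1]],
    [0.8,[5.5,-1.3,4],[0,0,1.1]],
    [0.8,[5.5,-1.6,6],[0,0,1.1]],
    [0.8,[5.5,-1.6,6],[0,0,1.1]]
  ]
}}

```text
time: 9.35
eef_pos: [577.1, 61.4, 202.3]
tool_rot: [[0.528, -0.849, 0.0], [-0.849, -0.528, -0.0], [0.0, -0.0, -1.0]]
force: [-1.7, -1.5, 0.3]
finger_gap: 16.8
grip_force: 20.3
```

Request:
{"name": "drive_tool", "arguments": {
  "targets": [
    [0.8,[0,0,0.5],[0,0,0]],
    [0.8,[0,0,1],[0,0,0]],
    [0.8,[0,0,1],[0,0,0]]
  ]
}}

```text
time: 9.72
eef_pos: [577.2, 61.4, 201.9]
tool_rot: [[0.528, -0.849, 0.001], [-0.849, -0.528, -0.0], [0.001, -0.001, -1.0]]
force: [-1.4, -1.6, 5.7]
finger_gap: 16.9
grip_force: 20.7
```

Request:
{"name": "drive_tool", "arguments": {
  "targets": [
    [0.8,[0,0,0.5],[0,0,0]],
    [0.8,[0,0,1],[0,0,0]],
    [0.8,[0,0,1],[0,0,0]]
  ]
}}

```text
time: 10.1
eef_pos: [577.2, 61.4, 201.7]
tool_rot: [[0.528, -0.85, 0.002], [-0.85, -0.528, -0.0], [0.001, -0.001, -1.0]]
force: [-4.5, -2.7, 9.8]
finger_gap: 17.1
grip_force: 21.3
```

```bash
python3 st.py
```

```text
t 10.1 Ftool [-0.08  5.2  -9.82] Ttool [-1.08 -0.11  0.  ]
0.2 [-36.46  14.07  -3.29] [-0.07 -0.06 -9.12] [546.01  84.99 204.91]
0.15 [-25.09  10.21  -3.27] [-0.08 -0.06 -6.25] [555.29  77.36 204.91]
0.1 [-13.54   6.93  -3.25] [-0.08 -0.06 -3.39] [564.17  69.28 204.91]
0.08 [-8.88  5.78 -3.25] [-0.08 -0.06 -2.24] [567.61  65.93 204.91]
0.06 [-4.19  4.72 -3.24] [-0.08 -0.06 -1.1 ] [570.98  62.51 204.91]
0.04 [ 0.51  3.76 -3.24] [-0.08 -0.06  0.05] [574.28  59.02 204.91]
0.02 [ 5.24  2.89 -3.23] [-0.08 -0.05  1.2 ] [577.51  55.46 204.91]
0 [ 9.98  2.12 -3.22] [-0.08 -0.05  2.34] [580.66  51.84 204.91]
```

Contact is at about z 202, on the nose top. I'll ease the preload and slide inward in small steps.

Request:
{"name": "drive_tool", "arguments": {
  "targets": [
    [0.8,[0,0.5,-0.7],[0,0,0]],
    [0.8,[1,0.4,-0.7],[0,0,0.25]],
    [0.8,[2,0.3,-0.7],[0,0,0.5]],
    [0.8,[2,0.3,-0.7],[0,0,0.5]]
  ]
}}

```text
time: 10.6
eef_pos: [577.7, 60.9, 201.8]
tool_rot: [[0.521, -0.853, 0.001], [-0.853, -0.521, 0.001], [-0.001, -0.001, -1.0]]
force: [-3.2, 0.8, 8.1]
finger_gap: 17.1
grip_force: 21.1
```

Request:
{"name": "drive_tool", "arguments": {
  "targets": [
    [0.8,[0.5,0,0],[0,0,0.1]],
    [0.8,[1,0,0],[0,0,0.2]],
    [0.8,[1,0,0],[0,0,0.2]]
  ]
}}

```text
time: 10.98
eef_pos: [578.3, 60.2, 201.7]
tool_rot: [[0.518, -0.855, 0.001], [-0.855, -0.518, 0.002], [-0.001, -0.001, -1.0]]
force: [-3.5, 0.7, 7.7]
finger_gap: 17.2
grip_force: 21.0
```

Request:
{"name": "drive_tool", "arguments": {
  "targets": [
    [0.8,[0.5,0,0],[0,0,0.1]],
    [0.8,[1,0,0],[0,0,0.2]],
    [0.8,[1,0,0],[0,0,0.2]]
  ]
}}

```text
time: 11.35
eef_pos: [578.9, 59.5, 201.8]
tool_rot: [[0.515, -0.857, 0.001], [-0.857, -0.515, 0.002], [-0.001, -0.002, -1.0]]
force: [-3.5, 2.0, 6.8]
finger_gap: 17.4
grip_force: 21.0
```

Request:
{"name": "drive_tool", "arguments": {
  "targets": [
    [0.8,[0.5,0,0],[0,0,0.1]],
    [0.8,[1,0,0],[0,0,0.2]],
    [0.8,[1,0,0],[0,0,0.2]]
  ]
}}

```text
time: 11.72
eef_pos: [579.6, 58.7, 201.8]
tool_rot: [[0.512, -0.859, 0.001], [-0.859, -0.512, 0.002], [-0.001, -0.002, -1.0]]
force: [-3.0, 1.5, 7.0]
finger_gap: 17.3
grip_force: 20.9
```

Request:
{"name": "drive_tool", "arguments": {
  "targets": [
    [0.8,[0.5,0,0],[0,0,0.1]],
    [0.8,[1,0,0],[0,0,0.2]],
    [0.8,[1,0,0],[0,0,0.2]]
  ]
}}

```text
time: 12.1
eef_pos: [580.2, 58.0, 201.8]
tool_rot: [[0.509, -0.861, 0.002], [-0.861, -0.509, 0.002], [-0.001, -0.002, -1.0]]
force: [-2.3, 2.3, 6.9]
finger_gap: 17.1
grip_force: 20.9
```

Request:
{"name": "drive_tool", "arguments": {
  "targets": [
    [0.8,[0.5,0,0],[0,0,0.1]],
    [0.8,[1,0,0],[0,0,0.2]],
    [0.8,[1,0,0],[0,0,0.2]]
  ]
}}

```text
time: 12.48
eef_pos: [580.9, 57.3, 201.8]
tool_rot: [[0.506, -0.862, 0.002], [-0.862, -0.506, 0.002], [-0.001, -0.003, -1.0]]
force: [-1.6, 1.9, 5.8]
finger_gap: 17.1
grip_force: 20.8
```

```bash
python3 st.py
```

```text
t 12.475 Ftool [-2.44  0.38 -5.81] Ttool [-0.06 -0.53 -0.03]
0.2 [-41.61  16.05  -3.16] [ -0.17   0.04 -10.53] [546.01  84.99 204.91]
0.15 [-30.33  11.92  -3.16] [-0.17  0.05 -7.66] [555.29  77.36 204.91]
0.1 [-18.87   8.35  -3.16] [-0.17  0.05 -4.8 ] [564.17  69.28 204.91]
0.08 [-14.24   7.09  -3.16] [-0.17  0.05 -3.65] [567.61  65.93 204.91]
0.06 [-9.58  5.92 -3.17] [-0.17  0.05 -2.51] [570.98  62.51 204.91]
0.04 [-4.9   4.84 -3.17] [-0.17  0.06 -1.36] [574.28  59.02 204.91]
0.02 [-0.2   3.85 -3.17] [-0.17  0.06 -0.22] [577.51  55.46 204.91]
0 [ 4.52  2.96 -3.17] [-0.16  0.06  0.93] [580.66  51.84 204.91]
```

Request:
{"name": "drive_tool", "arguments": {
  "targets": [
    [0.8,[0.5,0,0],[0,0,0.1]],
    [0.8,[1,0,0],[0,0,0.2]],
    [0.8,[1,0,0],[0,0,0.2]]
  ]
}}

```text
time: 12.85
eef_pos: [581.6, 56.5, 201.7]
tool_rot: [[0.503, -0.864, 0.002], [-0.864, -0.503, 0.002], [-0.001, -0.003, -1.0]]
force: [-0.0, 2.5, 4.9]
finger_gap: 17.0
grip_force: 20.8
```

Request:
{"name": "drive_tool", "arguments": {
  "targets": [
    [0.8,[0.5,0,0],[0,0,0.1]],
    [0.8,[1,-0.1,0],[0,0,0.2]],
    [0.8,[1,-0.1,0],[0,0,0.2]]
  ]
}}

```text
time: 13.22
eef_pos: [582.4, 55.5, 201.7]
tool_rot: [[0.5, -0.866, 0.003], [-0.866, -0.5, 0.002], [-0.001, -0.003, -1.0]]
force: [1.1, 3.6, 4.4]
finger_gap: 17.2
grip_force: 20.8
```

Request:
{"name": "drive_tool", "arguments": {
  "targets": [
    [0.8,[0.5,0,0],[0,0,0.1]],
    [0.8,[1,-0.1,0],[0,0,0.2]],
    [0.8,[1,-0.1,0],[0,0,0.2]]
  ]
}}

```text
time: 13.6
eef_pos: [583.4, 54.4, 201.3]
tool_rot: [[0.497, -0.868, 0.003], [-0.868, -0.497, 0.002], [-0.0, -0.004, -1.0]]
force: [3.1, 4.7, 1.8]
finger_gap: 17.2
grip_force: 20.6
```

Request:
{"name": "drive_tool", "arguments": {
  "targets": [
    [0.8,[0.4,-0.5,0.2],[0,0,0.1]],
    [0.8,[0.8,-0.8,0.4],[0,0,0.2]],
    [0.8,[0.8,-0.8,0.4],[0,0,0.2]]
  ]
}}

```text
time: 13.98
eef_pos: [584.1, 53.6, 200.6]
tool_rot: [[0.494, -0.87, 0.002], [-0.87, -0.494, 0.001], [-0.0, -0.002, -1.0]]
force: [3.5, 4.1, 1.1]
finger_gap: 17.4
grip_force: 20.6
```

```bash
python3 st.py
```

```text
t 13.975 Ftool [-1.82 -5.11 -1.07] Ttool [ 0.83 -0.39  0.08]
0.2 [-46.06  17.59  -4.33] [ -0.14   0.   -11.37] [546.01  84.99 204.91]
0.15 [-34.85  13.29  -4.33] [-0.14  0.01 -8.51] [555.29  77.36 204.91]
0.1 [-23.44   9.56  -4.32] [-0.14  0.01 -5.64] [564.17  69.28 204.91]
0.08 [-18.83   8.22  -4.32] [-0.14  0.01 -4.5 ] [567.61  65.93 204.91]
0.06 [-14.19   6.98  -4.32] [-0.14  0.01 -3.35] [570.98  62.51 204.91]
0.04 [-9.52  5.84 -4.32] [-0.14  0.01 -2.2 ] [574.28  59.02 204.91]
0.02 [-4.84  4.78 -4.32] [-0.14  0.02 -1.06] [577.51  55.46 204.91]
0 [-0.13  3.82 -4.31] [-0.14  0.02  0.09] [580.66  51.84 204.91]
```

The z force has collapsed and the tool is sinking, so the bar is over the notch. I'll lower it gently.

Request:
{"name": "drive_tool", "arguments": {
  "targets": [
    [0.8,[0,-0.4,0.5],[0,0,0]],
    [0.8,[0,-0.6,1],[0,0,0]],
    [0.8,[0,-0.6,1],[0,0,0]]
  ]
}}

```text
time: 14.35
eef_pos: [584.2, 53.6, 199.6]
tool_rot: [[0.494, -0.87, 0.001], [-0.87, -0.494, 0.001], [-0.0, -0.002, -1.0]]
force: [2.8, 4.1, 0.7]
finger_gap: 17.0
grip_force: 20.6
```

Request:
{"name": "drive_tool", "arguments": {
  "targets": [
    [0.8,[0,0,0.5],[0,0,0]],
    [0.8,[0,-0.2,1],[0,0,0]],
    [0.8,[0,-0.2,1],[0,0,0]]
  ]
}}

```text
time: 14.72
eef_pos: [584.3, 53.6, 198.5]
tool_rot: [[0.494, -0.87, 0.001], [-0.87, -0.494, 0.001], [-0.0, -0.001, -1.0]]
force: [2.9, 4.1, 0.4]
finger_gap: 17.1
grip_force: 20.7
```

Request:
{"name": "drive_tool", "arguments": {
  "targets": [
    [0.8,[0,-0.2,0.5],[0,0,0]],
    [0.8,[0,-0.4,1],[0,0,0]],
    [0.8,[0,-0.4,1.5],[0,0,0]],
    [0.8,[0,-0.4,1.5],[0,0,0]]
  ]
}}

```text
time: 15.22
eef_pos: [584.4, 53.5, 197.0]
tool_rot: [[0.493, -0.87, 0.001], [-0.87, -0.493, 0.0], [-0.0, -0.001, -1.0]]
force: [3.5, 4.1, 1.6]
finger_gap: 17.1
grip_force: 20.8
```

Request:
{"name": "drive_tool", "arguments": {
  "targets": [
    [0.8,[0,0,0.5],[0,0,0]],
    [0.8,[0,-0.2,1],[0,0,0]],
    [0.8,[0,-0.2,1],[0,0,0]]
  ]
}}

```text
time: 15.6
eef_pos: [584.5, 53.5, 196.0]
tool_rot: [[0.493, -0.87, 0.0], [-0.87, -0.493, 0.0], [-0.0, -0.0, -1.0]]
force: [1.7, 3.7, 1.0]
finger_gap: 16.9
grip_force: 20.8
```

```bash
python3 st.py|head -1
```

```text
t 15.6 Ftool [-2.42 -3.3  -0.97] Ttool [ 0.79 -0.43  0.04]
```

Request:
{"name": "drive_tool", "arguments": {
  "targets": [
    [0.8,[0,0,0.5],[0,0,0]],
    [0.8,[0,0,1],[0,0,0]],
    [0.8,[0,0,1],[0,0,0]]
  ]
}}

```text
time: 15.98
eef_pos: [584.5, 53.5, 195.0]
tool_rot: [[0.493, -0.87, 0.0], [-0.87, -0.493, 0.0], [-0.0, -0.001, -1.0]]
force: [3.9, 4.8, 0.2]
finger_gap: 17.4
grip_force: 20.8
```

Request:
{"name": "drive_tool", "arguments": {
  "targets": [
    [0.8,[0,0,0.5],[0,0,0]],
    [0.8,[0,0,1],[0,0,0]],
    [0.8,[0,0,1],[0,0,0]]
  ]
}}

```text
time: 16.35
eef_pos: [584.5, 53.5, 194.2]
tool_rot: [[0.493, -0.87, 0.001], [-0.87, -0.493, 0.0], [-0.0, -0.001, -1.0]]
force: [3.1, 5.0, 2.3]
finger_gap: 17.0
grip_force: 21.0
```

Request:
{"name": "drive_tool", "arguments": {
  "targets": [
    [0.8,[0,0,0.5],[0,0,0]],
    [0.8,[0,0,1],[0,0,0]],
    [0.8,[0,0,1],[0,0,0]]
  ]
}}

```text
time: 16.73
eef_pos: [584.5, 53.5, 194.0]
tool_rot: [[0.493, -0.87, 0.001], [-0.87, -0.493, 0.0], [0.0, -0.001, -1.0]]
force: [1.3, 2.7, 9.0]
finger_gap: 17.3
grip_force: 21.5
```

Request:
{"name": "drive_tool", "arguments": {
  "targets": [
    [0.8,[0,0,0.4],[0,0,0]],
    [0.8,[0,0,0.8],[0,0,0]],
    [0.8,[0,0,0.8],[0,0,0]]
  ]
}}

```text
time: 17.1
eef_pos: [584.6, 53.5, 193.9]
tool_rot: [[0.493, -0.87, 0.002], [-0.87, -0.493, 0.0], [0.001, -0.002, -1.0]]
force: [-0.7, 3.8, 13.0]
finger_gap: 17.2
grip_force: 22.0
```

The bar bottomed at z 194, which matches latch angle 0. I'll ease off and release.

Request:
{"name": "drive_tool", "arguments": {
  "targets": [
    [0.8,[0,-0.3,-1.2],[0,0,0]],
    [0.8,[0,-0.3,-1.2],[0,0,0]],
    [0.4,[0,-0.3,-1.2],[0,0,0]],
    [0,[0,-0.3,-1.2],[0,0,0]],
    [-0.5,[0,-0.3,-1.2],[0,0,0]],
    [-1,[0,-0.3,-1.2],[0,0,0]],
    [-1,[0,-0.3,-1.2],[0,0,0]],
    [-1,[0,-0.3,-1.2],[0,0,0]],
    [-1,[0,-0.3,-1.2],[0,0,0]]
  ]
}}

```text
time: 18.23
eef_pos: [584.5, 53.4, 193.5]
tool_rot: [[0.493, -0.87, -0.0], [-0.87, -0.493, 0.0], [-0.0, -0.0, -1.0]]
force: [-0.6, -0.2, 0.3]
finger_gap: 85.1
grip_force: 0.0
```

Request:
{"name": "drive_tool", "arguments": {
  "targets": [
    [-1,[0,0,-15],[0,0,0]],
    [-1,[0,0,-35],[0,0,0]],
    [-1,[0,0,-60],[0,0,0]],
    [-1,[0,0,-90],[0,0,0]],
    [-1,[0,0,-120],[0,0,0]],
    [-1,[-40,0,-130],[0,0,0]],
    [-1,[-80,0,-130],[0,0,0]],
    [-1,[-120,0,-130],[0,0,0]],
    [-1,[-120,-50,-130],[0,0,0]],
    [-1,[-120,-100,-130],[0,0,0]],
    [-1,[-120,-150,-130],[0,0,0]],
    [-1,[-120,-190,-130],[0,0,0]],
    [-1,[-120,-190,-130],[0,0,0]]
  ]
}}

```text
time: 19.85
eef_pos: [691.6, 253.7, 321.7]
tool_rot: [[0.495, -0.869, -0.002], [-0.869, -0.495, -0.0], [-0.001, 0.002, -1.0]]
force: [-0.6, -0.5, -0.2]
finger_gap: 85.4
grip_force: 0.0
```

Run:
```python
from h import *
t=grab_frame("top");u=grab_frame("scene");s=sense();print(s['eef_pos'],s['time'])
a=cv2.resize(t[165:315,280:430],(480,480),interpolation=cv2.INTER_CUBIC)
b=cv2.resize(u[185:265,300:352],(312,480),interpolation=cv2.INTER_CUBIC)
cv2.imwrite("pics/a4.png",np.hstack([a,b]))
```

```text
[690.5  251.44 323.63] 19.95
```

View pics/a4.png

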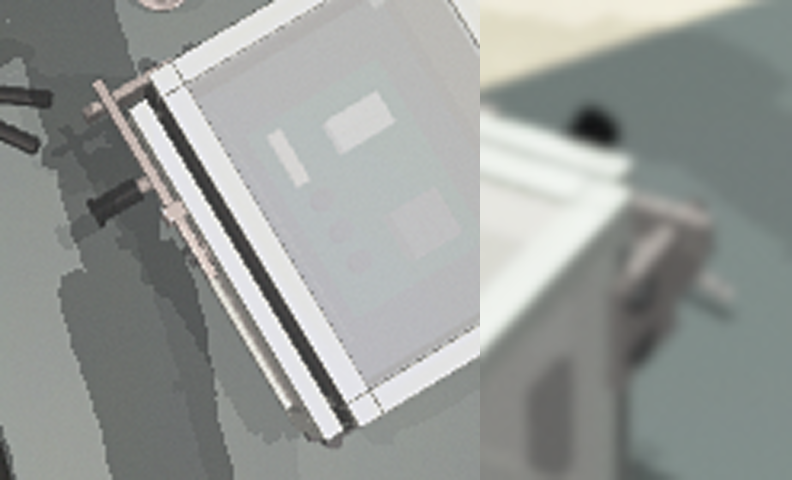

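The top view shows the door parallel to the guard's front. The bar crosses the keeper at (108,100), with the nose standing in front of it at (92,110). The scene view shows the bar down level with the keeper, and the gripper is clear.

```bash
python3 -c "
from station import *
print(close_job())"
```

```text
the job is handed in; nothing more can be done
None
```

The door is shut and latched, and the job is handed in at about 20 s. By feel and by the last pictures, the bar is down in the keeper's notch and holds with the gripper clear. The most the wrist felt in contact was about 14 N. I saw nothing else on the bench move, though I did not measure the loose items afterwards, and `close_job()` returned no verdict.

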